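Pick and fit the right spacer in a gel casting stand

ROBOT

A 6-joint arm with a two-finger parallel gripper is mounted at the origin on a cart in front of the work surface, level with it; the furniture and walls round the work are solid. World frame = base frame: x ahead of the robot, y to its left, z up, the work surface at z = 0. Lengths are in mm, angles in degrees, forces in N, time in s.
With the tool pointing down it reaches from about 325 to 775 mm from the base axis. Payload 5.5 kg.
Tool frame: the origin (TCP) lies at the very end of the fingers, on their centre line; the grasp point (between the pads) lies 19 mm behind it; z points along the fingers, y is the line along which they close (so a half turn about z gives the same grasp; the last joint's range is limited). The gripper opens to 85 mm and grips with 20 to 120 N. Pads are 22 mm wide; open, the fingers measure 114 mm over their backs; the gripper's body (76 mm by 85 mm) begins 54 mm behind the grasp point. The pads swing forward as they close: fully open they stand 13 mm farther back than shut.
Start: joints at [72.726, 5.22, 70.514, -0, 104.267, -3.249], TCP at [145.421, 582.125, 231.275] pointing down, gripper open.
Joint ranges: [-164.24, 164.24], [-49.07, 125.15], [9.68, 141.18], [-86.29, 266.29], [3.28, 154.24], [-151.56, 151.56]. Speed limits (degrees/s): [147.25, 147.25, 172.46, 180, 180, 180].

INTERFACE

Orientations are given as a 3x3 rotation matrix whose columns are the frame's x, y, z axes.
In Python, from station import manip gives the robot as it stands.
- The arm moves only by the shell command python3 drive.py 'ROWS' [OPENING] [FORCE]. ROWS is one flat JSON list of numbers that holds 1 to 20 rows one after another, with no inner brackets; each row has 6 numbers: dx, dy, dz in units of 25 mm, then a rotation vector rx, ry, rz in units of 2 degrees; each row is the pose to reach, as a shift and turn from the pose commanded when the command began, along the tool's axes at that moment; what a row does not reach only later rows make up. A row lasts 1/12 s, in which the tool goes at most 41.7 mm and 7.16 degrees, less where a joint would pass 70% of its speed; a pose out of reach is approached as far as the arm can. OPENING is the finger opening in mm, set as the command begins (- or left out keeps the last). The fingers move at their own pace and stop on an object; FORCE is the grip in N (left out, the last holds). Time passes only in rows, so rows that do not move let the fingers close. It prints the time, the measured TCP pose, the force, the opening and the grip force at its end. Input that does not fit is refused with a message, and nothing moves.
- manip.observe(): the state, without advancing time (a new reading comes with each control period).
- manip.camera(name): name is "scene" or "top"; returns the picture (384x512x3 uint8, red, green, blue); there is no depth.
- manip.camera_params(name): a dict with "fx", "fy", "cx", "cy" (pixels), "dist_coeffs" ([k1, k2, p1, p2, k3] as OpenCV has them; the pictures are not rectified), "cam_to_world" (4x4, takes a point from camera to world coordinates). Camera axes: x right, y up, looking along -z (the intrinsics and any distortion apply to the point x, -y, -z); pixel columns grow to the right and rows downward; lengths in mm; the calibration is good to about 2 mm. A picture is of the moment at which its call begins. camera_params takes no time and is no camera call.
- manip.close_job(): hands the job in; it is judged then, once.
The state is a dict: "t": time; "qpos": joint angles; "joint_velocities": joint speeds; "joint_torque": joint torques, N m; "tcp_pos": TCP position; "ee_rot": TCP orientation; "wrist_force": force on the tool from outside, world axes, zero at the start; "torque": the same for the moment, N m; "gripper_width": finger opening in mm; "grip_force": force on a finger pad.
Only numpy, scipy, OpenCV 4.12 (cv2) and the standard library are available. Lean on these libraries where they do the work, as an engineer would, in place of code of your own. Each camera call takes 0.05 s, during which the arm holds its last target. There are 200 camera calls.

TASK

The casting stand's plate is locked at an unknown opening. Find the thickest of the three spacers that slides between the two plates without forcing, and slide it in from an end, blade first (the brown bottle blocks one end), gently and fully home until its head is up against the ends of the plates; let go of it sitting flat on the stand's base. Leave the other two spacers standing clear of the stand, and do not shift the bottle, the tube rack or the timer.

Things in the scene. Friction and masses are not known exactly. Their poses are not given: they have to be found in the camera images.
- stand: gel casting stand, fixed: grey base 130 x 220 x 12 mm (its x, y, z) with two parallel upright white plates, 110 mm long (y -55 to +55 mm). The channel between them runs along y, open at both ends; its floor is the base's top, 12 mm above the origin, running on to y = +-110 mm. Two bars bridge it (56 mm headroom, tops 75 mm up), so entry is by an end only. Origin: centre of underside, on bench.
- fixed_face (a point): middle of the fixed plate's inner face: 10 mm to local +x of the stand's origin, 25 mm above the channel floor. The channel lies on its local -x side.
- jaw_face (a point): middle of the adjustable plate's inner face, 25 mm above the channel floor. This plate is locked by its screw at an opening that differs from start to start; its face is parallel to the fixed one. The width of the channel is the distance between the two faces, 9.5 to 23 mm.
- mat: black rubber mat 260 x 210 x 3 mm, fixed flat on the bench, on which the three spacers stand at the start. Origin: centre of its underside.
- bottle: brown screw-cap bottle, 54 mm diameter, 120 mm tall, that stands just beyond one end of the channel and blocks that end; may not be moved. Origin: centre of its underside.
- tube_rack: blue tube rack 56 x 136 x 52 mm with small tubes, on the bench behind the stand; bystander. Origin: centre of its underside, long side along its y.
- bench_timer: white timer 70 x 66 x 21 mm, on the bench in front of the stand; bystander. Origin: centre of its underside.
- spacer_thin: loose metal spacer on edge, 0.2-0.4 kg: blade 8 mm thick, 100 long, 45 high (last 6 mm 4 mm thinner), on a head 40 long, 34 wide, 45 high, undersides level (heads alike). Origin: on the underside, mid-shoulder where blade meets head; +x to the blade tip, head from x = -40 to 0 mm, z up. Pinch the head across its 34 mm (y) from above. The head cannot enter the channel: its shoulder is the stop.
- spacer_thin_tip (a point): underside of the thin (8 mm) spacer's blade tip, 100 mm from its origin along +x.
- spacer_medium: loose metal spacer on edge, 0.2-0.4 kg: blade 13 mm thick, 100 long, 45 high (last 6 mm 4 mm thinner), on a head 40 long, 34 wide, 45 high, undersides level (heads alike). Origin: on the underside, mid-shoulder where blade meets head; +x to the blade tip, head from x = -40 to 0 mm, z up. Pinch the head across its 34 mm (y) from above. The head cannot enter the channel: its shoulder is the stop.
- spacer_medium_tip (a point): underside of the medium (13 mm) spacer's blade tip, 100 mm from its origin along +x.
- spacer_thick: loose metal spacer on edge, 0.2-0.4 kg: blade 18 mm thick, 100 long, 45 high (last 6 mm 4 mm thinner), on a head 40 long, 34 wide, 45 high, undersides level (heads alike). Origin: on the underside, mid-shoulder where blade meets head; +x to the blade tip, head from x = -40 to 0 mm, z up. Pinch the head across its 34 mm (y) from above. The head cannot enter the channel: its shoulder is the stop.
- spacer_thick_tip (a point): underside of the thick (18 mm) spacer's blade tip, 100 mm from its origin along +x.

How it is judged:
By the outcome, as a careful person would: the job done as asked, in the order asked, and still so for the second after the job is handed in, with the robot touching nothing.
It also fails if it takes over 72 s, if anything falls off the work surface, if the arm or the gripper's body presses on something with over 40 N, if the wrist force passes 120 N, or if a joint passes its speed limit or range.

## Working session

There is one attempt and no reset: what is moved stays moved. The work goes in short steps, Python scripts to look and compute and a shell command to move; the robot and the scene stay as the last step left them, time stands still between calls to the robot, and variables do not carry over. Pictures are saved under pics/ and viewed, at most 10 in all, crops included, and the job is handed in when it is done.

```bash
mkdir -p pics; ls; cat > h.py <<'E'
import numpy as np,cv2
from station import manip
def P(n):
    p=manip.camera_params(n); K=np.array([[p['fx'],0,p['cx']],[0,p['fy'],p['cy']],[0,0,1.]]); return K,np.array(p['dist_coeffs'],float),np.array(p['cam_to_world'],float)
def w2p(n,X):
    K,d,T=P(n); X=np.atleast_2d(np.array(X,float)); c=(X-T[:3,3])@T[:3,:3]; c=c*[1,-1,-1]
    return cv2.projectPoints(c.reshape(-1,1,3),np.zeros(3),np.zeros(3),K,d)[0].reshape(-1,2)
def p2w(n,uv,z):
    K,d,T=P(n); uv=np.array(uv,float).reshape(-1,1,2); q=cv2.undistortPoints(uv,K,d).reshape(-1,2)
    r=np.c_[q[:,0],-q[:,1],-np.ones(len(q))]@T[:3,:3].T; o=T[:3,3]; s=(np.broadcast_to(z,len(q))-o[2])/r[:,2]
    return o+r*s[:,None]
def snap(n,f):
    im=np.array(manip.camera(n)); cv2.imwrite('pics/'+f,im[:,:,::-1]); return im
E
python3 - <<'E'
from h import *
np.set_printoptions(precision=2,suppress=True)
for n in('top','scene'):
    im=snap(n,n+'0.png'); K,d,T=P(n); print(K,d);print(T)
    cv2.imwrite('pics/'+n+'0b.png',cv2.resize(im[:,:,::-1],(800,600),interpolation=cv2.INTER_CUBIC))
o=manip.observe(); print(o['t'],o['tcp_pos'],o['ee_rot'],o['wrist_force'],o['gripper_width'])
E
```

```text
drive.py
pics
station.py
[[378.     0.   253.67]
 [  0.   378.   188.02]
 [  0.     0.     1.  ]] [-0.07  0.    0.    0.    0.  ]
[[   0.      0.98   -0.19  304.96]
 [  -1.     -0.     -0.03  -26.65]
 [  -0.03    0.19    0.98 1184.19]
 [   0.      0.      0.      1.  ]]
[[463.03   0.   255.39]
 [  0.   463.03 189.57]
 [  0.     0.     1.  ]] [-0.18  0.    0.    0.    0.  ]
[[    0.9      0.28    -0.32    42.6 ]
 [   -0.43     0.6     -0.68 -1014.55]
 [    0.       0.75     0.66  1037.73]
 [    0.       0.       0.       1.  ]]
0.1 [145.35 581.86 230.23] [[-0.97  0.24 -0.  ]
 [ 0.24  0.97 -0.  ]
 [ 0.   -0.   -1.  ]] [ 0.07 -0.95 -0.66] 85.59779269622658
```

View pics/top0b.png

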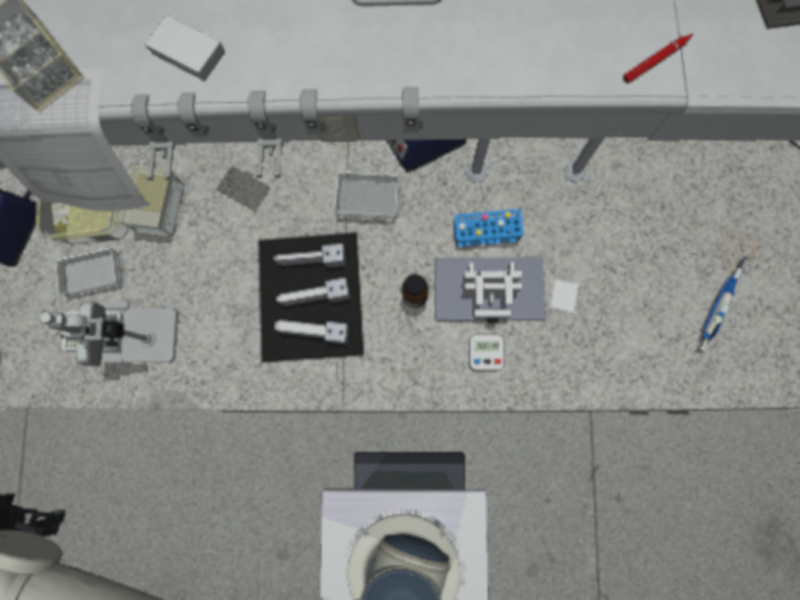

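View pics/scene0b.png

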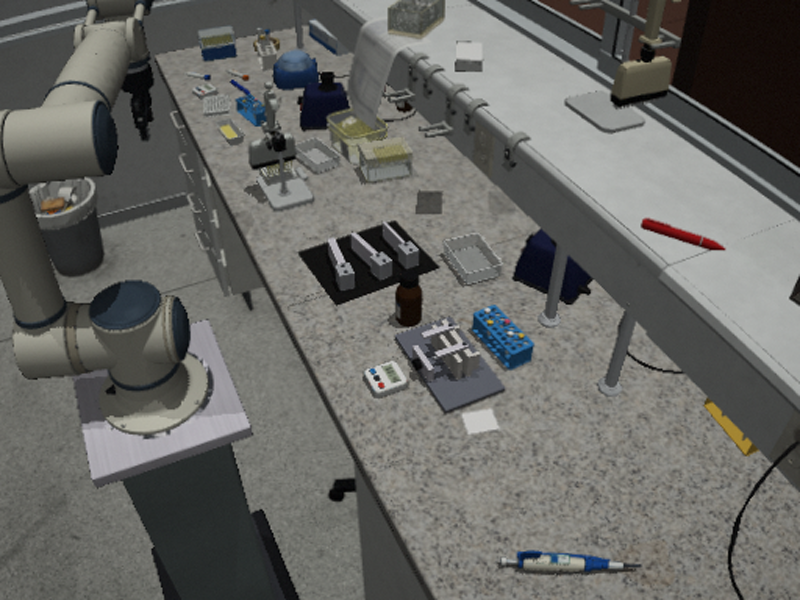

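The top view (800×600 scale) shows three spacers on the mat, blades pointing +y and heads at about (335,255), (337,290) and (337,332). The bottle is at (415,290), at the stand's +y end. The stand is at about (490,290) and its free end is −y. Next I'll zoom in.

```bash
python3 - <<'E'
from h import *
a=np.mean([np.array(manip.camera('top')).astype(float) for _ in range(6)],0)
b=np.mean([np.array(manip.camera('scene')).astype(float) for _ in range(6)],0)
np.save('top.npy',a);np.save('scene.npy',b)
def crop(im,x,y,w,h,s): return cv2.resize(im[y:y+h,x:x+w,::-1],(w*s,h*s),interpolation=cv2.INTER_CUBIC).clip(0,255).astype(np.uint8)
s=np.vstack([crop(a,272,158,80,54,10)])
cv2.imwrite('pics/stand_top.png',s)
cv2.imwrite('pics/mat_top.png',crop(a,162,145,74,88,6))
cv2.imwrite('pics/stand_scene.png',crop(b,245,195,80,70,8))
E
```

```text
(no output)
```

View pics/stand_top.png

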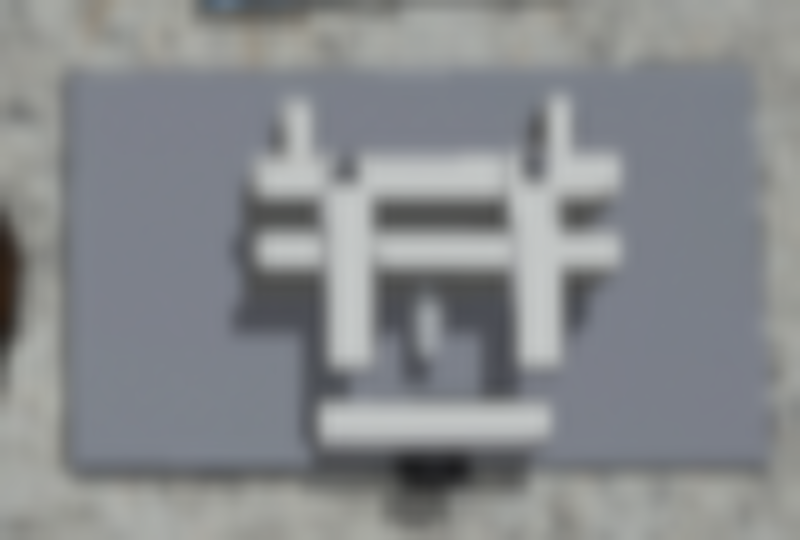

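View pics/mat_top.png

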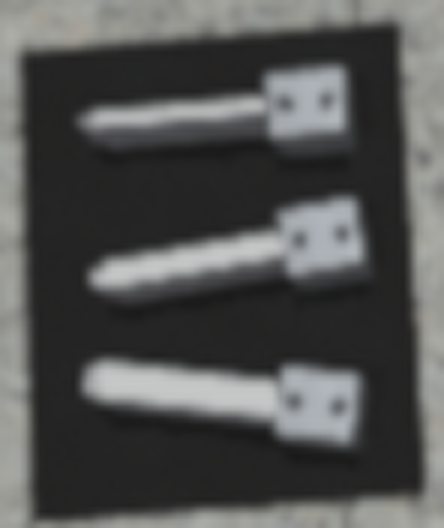

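View pics/stand_scene.png

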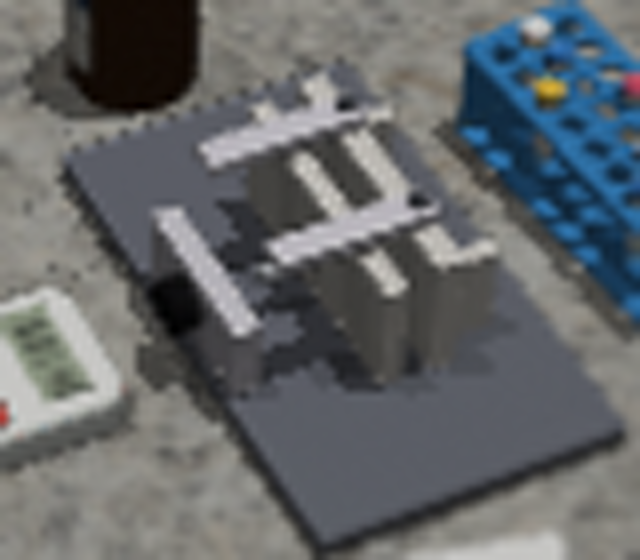

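The stand crop has the fixed plate's top edge at rows ~152–197 and the jaw plate's at ~232–270 (10× scale). The gap is therefore about 3.5 px, roughly 10–11 mm. I'll measure it at subpixel level and fit the poses.

```bash
python3 - <<'E'
from h import *
np.set_printoptions(precision=1,suppress=True,linewidth=160)
g=np.load('top.npy').mean(2); s=np.load('scene.npy').mean(2)
for c in (298,301,311,314,317,320,331): print(c,g[170:188,c])
def cross(p,lo,hi,lev):
    i=lo+np.where((p[lo:hi-1]-lev)*(p[lo+1:hi]-lev)<0)[0]
    return i+(lev-p[i])/(p[i+1]-p[i])
E0,E1=[],[]
for c in list(range(311,322))+[331,332]:
    e=cross(g[:,c],172,188,np.mean([g[170:188,c].max(),g[177:182,c].min()])); print(c,e)
    if len(e)==4:
        w=p2w('top',[(c,v) for v in e],68); print('   ',w[:,0],'gap',w[1,0]-w[2,0])
# base corners from the crop, z=12
cr=np.array([(67,70),(752,65),(770,465),(75,475)])/10+[272-.45,158-.45]
b=p2w('top',cr,[12]*4);print(b,b.mean(0))
m=np.array([(22,52),(397,25),(425,492),(36,517)])/6+[162-.4,145-.4]
b=p2w('top',m,[3]*4);print(b,b.mean(0))
E
```

```text
298 [126.4 124.4 128.7 148.3 171.7 181.7 174.7 143.2  97.3  80.   97.2 140.1 170.8 170.8 140.6  96.2  79.1  79.4]
301 [183.3 180.6 180.4 183.7 190.4 195.8 189.3 154.6 101.4  80.7 102.3 153.3 188.8 189.3 154.9 101.8  79.7  79.2]
311 [130.  130.4 136.7 159.5 184.3 195.7 189.7 156.6 104.8  81.9 102.2 152.9 188.1 188.5 153.7 100.7  79.3  79. ]
314 [130.1 130.4 136.8 159.4 184.3 195.5 189.8 156.7 104.8  81.6 101.9 152.9 188.7 189.2 154.9 104.2  91.9 106. ]
317 [130.3 130.2 137.3 161.1 186.1 195.8 189.7 156.8 104.3  81.4 101.7 152.7 188.6 189.2 155.1 101.9  79.6  79.2]
320 [129.5 130.1 139.1 166.7 191.  196.9 189.4 156.  103.9  80.1  97.6 150.1 187.9 189.3 156.2 104.1  80.5  79.5]
331 [128.7 129.2 137.9 165.9 190.9 195.6 184.1 149.2 105.1  97.3 122.2 162.4 190.2 189.3 156.5 108.5  98.2 111.4]
311 [172.1 177.3 180.7 184.3]
    [573.  556.7 546.3 535.3] gap 10.421663910919165
312 [172.1 177.4 180.7 184.3]
    [573.  556.7 546.3 535.3] gap 10.390994564881566
313 [172.1 177.4 180.7 184.3]
    [573.1 556.7 546.3 535.2] gap 10.37345947859967
314 [172.1 177.3 180.7 184.3]
    [573.  556.7 546.3 535.2] gap 10.39415268205039
315 [172.1 177.3 180.7 184.3]
    [572.9 556.7 546.2 535.2] gap 10.410148363926396
316 [172.1 177.3 180.7 184.3]
    [573.  556.6 546.2 535.2] gap 10.435328926446232
317 [172.1 177.3 180.7 184.3]
    [573.  556.6 546.2 535.2] gap 10.42221870073331
318 [172.  177.3 180.7 184.3]
    [573.2 556.6 546.1 535.1] gap 10.531133378665459
319 [177.3 180.8 184.3]
320 [177.3 180.8 184.3]
321 [177.3 180.7 184.4]
331 [172.3 177.1 180.6 184.2]
    [572.  557.3 546.4 535.3] gap 10.920635903259836
332 [172.6 176.7 180.6 184.1]
    [571.2 558.3 546.3 535.5] gap 12.028306312273457
[[ 611.8  -65.2   12. ]
 [ 612.2 -283.6   12. ]
 [ 483.3 -283.3   12. ]
 [ 481.1  -66.3   12. ]] [ 547.1 -174.6   12. ]
[[655.4 304.4   3. ]
 [668.6  98.4   3. ]
 [414.7  79.9   3. ]
 [401.5 285.    3. ]] [535.1 191.9   3. ]
```

```bash
cat >> h.py <<'E'
def to(pos,a):
    from scipy.spatial.transform import Rotation as R
    o=manip.observe(); R0=np.array(o['ee_rot']); p0=np.array(o['tcp_pos']); a=np.radians(a)
    Rt=np.c_[[-np.sin(a),np.cos(a),0],[np.cos(a),np.sin(a),0],[0,0,-1.]]
    print('shift',(R0.T@(np.array(pos)-p0)).round(1),'rot',R.from_matrix(R0.T@Rt).as_rotvec(degrees=True).round(2))
E
python3 - <<'E'
from h import *
from scipy.optimize import minimize
np.set_printoptions(precision=2,suppress=True,linewidth=160)
g=np.load('top.npy').mean(2).astype(np.float32)
# fit: render mat(dark)/head top/blade top/side as blurred polygons
def render(p,t,z0=3):
    x,y,a=p[:3]; c,s=np.cos(a),np.sin(a); S=8
    def W(L): L=np.array(L,float); return np.c_[x+c*L[:,0]-s*L[:,1],y+s*L[:,0]+c*L[:,1],L[:,2]+z0]
    im=np.full((40*S,64*S),0,np.float32); out=[]
    def poly(L,v):
        q=(w2p('top',W(L))-[170,off]+.5)*S-.5; cv2.fillPoly(im,[np.round(q*16).astype(np.int32)],v,shift=4)
    bl=lambda z:[(0,-t/2,z),(94,-t/2,z),(100,-t/2+2,z),(100,t/2-2,z),(94,t/2,z),(0,t/2,z)]
    hd=lambda z:[(-40,-17,z),(0,-17,z),(0,17,z),(-40,17,z)]
    m=[]
    for k,f in((1,bl),(1,hd)):
        im[:]=0
        for z in np.linspace(0,44,12): poly(f(z),1.)
        side=im.copy(); im[:]=0; poly(f(45),1.); m+=[np.clip(side-im,0,1),im.copy()]
    m[1]*=1-np.maximum(m[2],m[3])*1; m[0]*=1-np.maximum(m[2],m[3])
    return [cv2.resize(cv2.GaussianBlur(q,(0,0),.7*S),(64,40),interpolation=cv2.INTER_AREA).ravel() for q in m]
for nm,hp,tp in(('A',(307,103),(82,122)),('B',(322,236),(92,278)),('C',(317,402),(85,380))):
    h=p2w('top',[np.array(hp)/6+[161.6,144.6]],[48])[0]; u=p2w('top',[np.array(tp)/6+[161.6,144.6]],[48])[0]
    d=(u-h)[:2]; a=np.arctan2(d[1],d[0]); o=h[:2]+20*d/np.linalg.norm(d)
    off=int(145+(hp[1]+tp[1])/12-20); I=g[off:off+40,170:234].ravel()
    # restrict to near the object
    best=None
    for t in(8,13,18):
        mk=sum(render((o[0],o[1],a),22)); M=cv2.dilate((mk.reshape(40,64)>.02).astype(np.uint8),np.ones((5,5)))  .ravel()>0
        def cost(p):
            A=np.c_[np.array(render(p,t)).T,np.ones(64*40)][M]; r=A@np.linalg.lstsq(A,I[M],rcond=None)[0]-I[M]; return (r**2).mean()
        r=minimize(cost,[o[0],o[1],a],method='Nelder-Mead',options=dict(initial_simplex=[[o[0],o[1],a],[o[0]+3,o[1],a],[o[0],o[1]+3,a],[o[0],o[1],a+.04]],maxfev=120))
        print(nm,t,round(r.fun,1),r.x[:2],np.degrees(r.x[2]).round(2))
        if best is None or r.fun<best[0]: best=(r.fun,r.x,t)
    f,p,t=best; print(nm,'thickness',t,'head centre',p[:2]-20*np.array([np.cos(p[2]),np.sin(p[2])]),'blade dir',np.degrees(p[2]))
    if nm=='A': to([*(p[:2]-20*np.array([np.cos(p[2]),np.sin(p[2])])),120],np.degrees(p[2])-90)
# stand yaw from jaw plate top edges
for L,(lo,hi) in(('inner',(178,183)),('outer',(183,187))):
    pts=[]
    for c in list(range(299,303))+list(range(311,322))+list(range(330,333)):
        p=g[:,c]; lev=135; i=[k for k in range(lo,hi) if (p[k]-lev)*(p[k+1]-lev)<0][:1]
        if i: pts.append((c,i[0]+(lev-p[i[0]])/(p[i[0]+1]-p[i[0]])))
    w=p2w('top',pts,[68]*len(pts)); print(L,np.degrees(np.polyfit(w[:,1],w[:,0],1)[0]),w[:,0].mean())
E
```

```text
A 8 68.2 [612.95 160.6 ] 94.36Traceback (most recent call last):
  File "<stdin>", line 31, in <module>
    res = _minimize_neldermead(fun, x0, args, callback, bounds=bounds,
                               **options)
    fxcc = func(xcc)
    fx = function(np.copy(x), *(wrapper_args + args))
  File "<stdin>", line 30, in cost
  File "<stdin>", line 17, in render
  File "<stdin>", line 11, in poly
  File "h.py", line 6, in w2p
    K,d,T=P(n); X=np.atleast_2d(np.array(X,float)); c=(X-T[:3,3])@T[:3,:3]; c=c*[1,-1,-1]
          ~^^^
  File "h.py", line 4, in P
    p=manip.camera_params(n); K=np.array([[p['fx'],0,p['cx']],[0,p['fy'],p['cy']],[0,0,1.]]); return K,np.array(p['dist_coeffs'],float),np.array(p['cam_to_world'],float)
ValueError: time passes only in moves, steps and waits
```

```bash
sed -i 's/^def P(n)/import functools\n@functools.cache\ndef P(n)/' h.py; python3 - <<'E'
from h import *
g=np.load('top.npy').mean(2)
for L,(lo,hi) in(('inner',(178,183)),('outer',(183,187))):
    pts=[]
    for c in list(range(299,303))+list(range(311,314))+list(range(318,322))+list(range(330,333)):
        p=g[:,c]; lev=135; i=[k for k in range(lo,hi) if (p[k]-lev)*(p[k+1]-lev)<0][:1]
        if i: pts.append((c,i[0]+(lev-p[i[0]])/(p[i[0]+1]-p[i[0]])))
    w=p2w('top',pts,[68]*len(pts)); print(L,len(pts),np.degrees(np.polyfit(w[:,1],w[:,0],1)[0]),w[:,0].mean())
# blade widths across top face (half-max), mid-blade
for n,c,lo,hi in(('A',190,158,175),('B',190,180,198),('C',190,203,220)):
    print(n,g[lo:hi,c].round())
to([614.5,140.7,120],4.4)
E
```

```text
inner 14 -0.2354143085680255 546.6467144668062
outer 14 0.5010134941912862 534.9191984418131
A [ 37.  36.  39.  74. 135. 174. 164. 121.  86.  75.  62.  40.  29.  31.
  36.  37.  37.]
B [ 36.  37.  37.  36.  39.  60. 112. 164. 191. 191. 163. 116.  83.  66.
  46.  32.  32.  36.]
C [ 38.  39.  70. 129. 174. 194. 198. 197. 189. 151.  92.  51.  33.  29.
  33.  36.  37.]
shift [-562.1 -314.6  111.3] rot [-0.   -0.   71.58]
```

Careful with the scale: shifts go in units of 25 mm and turns go in units of 2 degrees. That gives: 60 mm is 2.4, 20 mm is 0.8, 71.58 degrees is 35.79.

```bash
python3 drive.py '[-5.6, -3.16, 0.8, 0, 0, 9, -11.24, -6.28, 1.6, 0, 0, 18, -16.88, -9.44, 2.4, 0, 0, 27, -22.48, -12.584, 3.6, 0, 0, 35.79, -22.48, -12.584, 3.6, 0, 0, 35.79, -22.48, -12.584, 3.6, 0, 0, 35.79, -22.48, -12.584, 3.6, 0, 0, 35.79, -22.48, -12.584, 3.6, 0, 0, 35.79, -22.48, -12.584, 3.6, 0, 0, 35.79, -22.48, -12.584, 3.6, 0, 0, 35.79, -22.48, -12.584, 3.6, 0, 0, 35.79, -22.48, -12.584, 3.6, 0, 0, 35.79, -22.48, -12.584, 3.6, 0, 0, 35.79, -22.48, -12.584, 3.6, 0, 0, 35.79, -22.48, -12.584, 3.6, 0, 0, 35.79, -22.48, -12.584, 3.6, 0, 0, 35.79, -22.48, -12.584, 3.6, 0, 0, 35.79, -22.48, -12.584, 3.6, 0, 0, 35.79, -22.48, -12.584, 3.6, 0, 0, 35.79, -22.48, -12.584, 3.6, 0, 0, 35.79]' 75
python3 -c "
from h import *
print(manip.observe()['wrist_force']); to([614.5,140.7,120],4.4)"
```

```text
t: 2.37
tcp_pos: [613.9, 141.8, 141.8]
ee_rot: [[-0.078, 0.997, 0.001], [0.997, 0.078, 0.0], [0.0, 0.001, -1.0]]
wrist_force: [-0.1, -0.4, -0.7]
gripper_width: 75.4
grip_force: 0.0
[-0.12919931 -0.42273588 -0.7497257 ]
shift [-1.1  0.5 21.8] rot [ 0.03 -0.02  0.07]
```

Scaled: 70 mm is 2.8, 35 mm is 1.4.

```bash
python3 drive.py '[-0.044, 0.02, 1.4, 0, 0, 0, -0.044, 0.02, 2.8, 0, 0, 0, -0.044, 0.02, 2.8, 0, 0, 0]' 50
python3 drive.py '[0, 0, 0.6, 0, 0, 0, 0, 0, 1.2, 0, 0, 0, 0, 0, 1.68, 0, 0, 0, 0, 0, 2.08, 0, 0, 0, 0, 0, 2.312, 0, 0, 0, 0, 0, 2.312, 0, 0, 0, 0, 0, 2.312, 0, 0, 0]'
python3 - <<'E'
from h import *
print(manip.observe()['wrist_force'])
im=snap('top','pre.png'); cv2.imwrite('pics/pre2.png',cv2.resize(im[140:230,165:245,::-1],None,fx=6,fy=6,interpolation=cv2.INTER_CUBIC))
E
```

```text
t: 2.62
tcp_pos: [610.4, 140.3, 63.6]
ee_rot: [[-0.078, 0.997, -0.011], [0.997, 0.078, -0.002], [-0.001, -0.012, -1.0]]
wrist_force: [-1.7, 0.3, -2.8]
gripper_width: 50.0
grip_force: 0.0
t: 3.2
tcp_pos: [615.1, 139.8, 13.9]
ee_rot: [[-0.077, 0.997, 0.0], [0.997, 0.077, 0.0], [0.0, 0.0, -1.0]]
wrist_force: [0.7, -0.3, 0.5]
gripper_width: 49.2
grip_force: 0.0
[ 0.68358384 -0.32188849  0.48391683]
```

View pics/pre2.png

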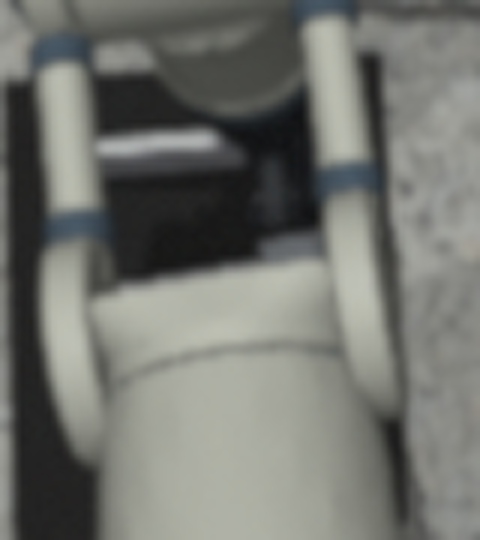

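The arm hides the head from above, but the thin blade's position at (160,145) is unchanged and the forces are near zero. I'll close on it.

Scaled: -120 mm is -4.8, -90 mm is -3.6.

```bash
python3 drive.py '[0, 0, 0, 0, 0, 0, 0, 0, 0, 0, 0, 0, 0, 0, 0, 0, 0, 0, 0, 0, 0, 0, 0, 0, 0, 0, 0, 0, 0, 0, 0, 0, 0, 0, 0, 0, 0, 0, 0, 0, 0, 0, 0, 0, 0, 0, 0, 0, 0, 0, 0, 0, 0, 0, 0, 0, 0, 0, 0, 0]' 28 45
python3 drive.py '[0, 0, -0.2, 0, 0, 0, 0, 0, -0.8, 0, 0, 0, 0, 0, -2, 0, 0, 0, 0, 0, -3.6, 0, 0, 0, 0, 0, -4.8, 0, 0, 0, 0, 0, -4.8, 0, 0, 0, 0, 0, -4.8, 0, 0, 0]'
python3 - <<'E'
from h import *
o=manip.observe();print(o['wrist_force'],o['torque'])
im=snap('scene','lift.png'); cv2.imwrite('pics/lift2.png',cv2.resize(im[110:260,170:340,::-1],None,fx=4,fy=4,interpolation=cv2.INTER_CUBIC))
to([551.5,-330,134],0)
E
```

```text
t: 4.08
tcp_pos: [615.7, 139.7, 14.9]
ee_rot: [[-0.077, 0.997, 0.002], [0.997, 0.077, 0.0], [0.0, 0.002, -1.0]]
wrist_force: [-1.8, -0.3, 5.9]
gripper_width: 33.4
grip_force: 46.7
t: 4.67
tcp_pos: [616.1, 139.8, 136.1]
ee_rot: [[-0.077, 0.997, 0.005], [0.997, 0.077, 0.001], [0.0, 0.005, -1.0]]
wrist_force: [-0.5, -0.4, -4.2]
gripper_width: 33.4
grip_force: 46.1
[-0.45277523 -0.35944974 -4.2456421 ] [-0.00350956  0.01254412 -0.03475634]
shift [-463.4  -99.3   -0.7] rot [0.   0.   4.39]
```

View pics/lift2.png

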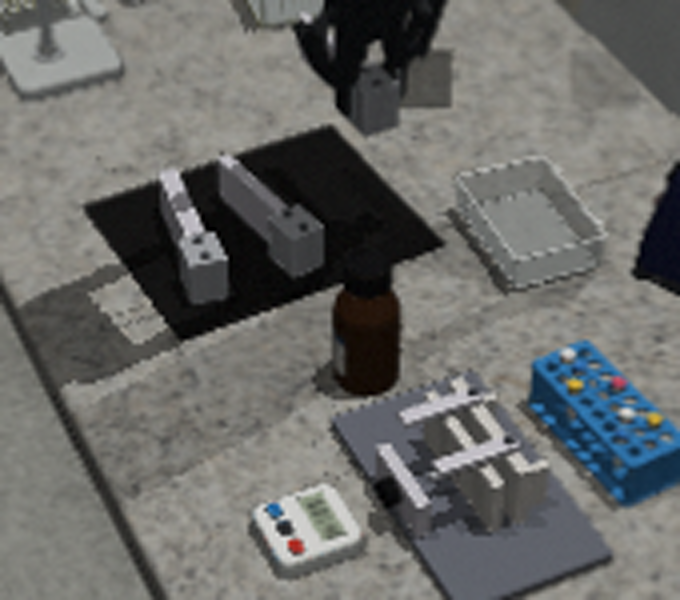

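```bash
python3 drive.py '[0, 0, -1.6, 0, 0, 0, -0.8, -0.2, -3, 0, 0, 0.5, -2.2, -0.48, -3, 0, 0, 0.5, -3.8, -0.8, -3, 0, 0, 1, -5.44, -1.16, -3, 0, 0, 1.5, -7.08, -1.52, -3, 0, 0, 2, -8.72, -1.88, -3, 0, 0, 2.2, -10.36, -2.24, -3, 0, 0, 2.2, -12, -2.6, -3, 0, 0, 2.2, -13.6, -2.96, -3, 0, 0, 2.2, -15.2, -3.32, -3, 0, 0, 2.2, -16.8, -3.64, -3, 0, 0, 2.2, -18.2, -3.92, -3, 0, 0, 2.2, -19.4, -4.04, -3, 0, 0, 2.2, -20.2, -4.08, -3, 0, 0, 2.2, -20.2, -4.08, -3, 0, 0, 2.2, -20.2, -4.08, -3, 0, 0, 2.2]'
python3 - <<'E'
from h import *
o=manip.observe();print(o['wrist_force'],o['torque'])
to([552,-372,28],0)
E
```

```text
t: 6.13
tcp_pos: [550.9, -372.3, 204.5]
ee_rot: [[0.002, 1.0, -0.005], [1.0, -0.002, 0.004], [0.004, -0.005, -1.0]]
wrist_force: [-0.0, 1.0, -2.2]
gripper_width: 33.6
grip_force: 45.9
[-0.04172803  0.97465866 -2.15457545] [-0.0163214  -0.0345086  -0.01811736]
shift [ -0.4   1.9 176.5] rot [-0.27 -0.22 -0.12]
```

```bash
python3 drive.py '[0, 0, 1.2, 0, 0, 0, 0, 0, 2.6, 0, 0, 0, 0, 0, 4, 0, 0, 0, 0, 0, 5.2, 0, 0, 0, 0, 0, 6, 0, 0, 0, 0, 0, 6.4, 0, 0, 0, 0, 0, 6.4, 0, 0, 0, 0, 0, 6.4, 0, 0, 0, 0, 0, 6.4, 0, 0, 0]'
python3 - <<'E'
from h import *
o=manip.observe();print(o['wrist_force'],o['torque'])
to([552,-372,28],0)
a=np.mean([np.array(manip.camera('top')).astype(float) for _ in range(6)],0);np.save('top2.npy',a)
b=np.mean([np.array(manip.camera('scene')).astype(float) for _ in range(6)],0);np.save('scene2.npy',b)
c1=cv2.resize(a[150:215,295:375,::-1],None,fx=5,fy=5,interpolation=cv2.INTER_CUBIC);c2=cv2.resize(b[200:300,260:340,::-1],None,fx=5,fy=5,interpolation=cv2.INTER_CUBIC)
c=np.zeros((500,800,3));c[:325,:400]=c1;c[:,400:]=c2;cv2.imwrite('pics/entry.png',c.clip(0,255))
E
```

```text
t: 6.88
tcp_pos: [553.1, -371.9, 50.9]
ee_rot: [[-0.0, 1.0, 0.003], [1.0, 0.0, -0.002], [-0.002, 0.003, -1.0]]
wrist_force: [-0.7, -0.6, -1.6]
gripper_width: 33.2
grip_force: 46.0
[-0.65562986 -0.64353042 -1.56748894] [-0.02400414  0.00871135 -0.02326749]
shift [-0.1 -1.2 22.9] rot [0.16 0.11 0.03][ WARN:0@19.500] global loadsave.cpp:1063 imwrite_ Unsupported depth image for selected encoder is fallbacked to CV_8U.
```

View pics/entry.png

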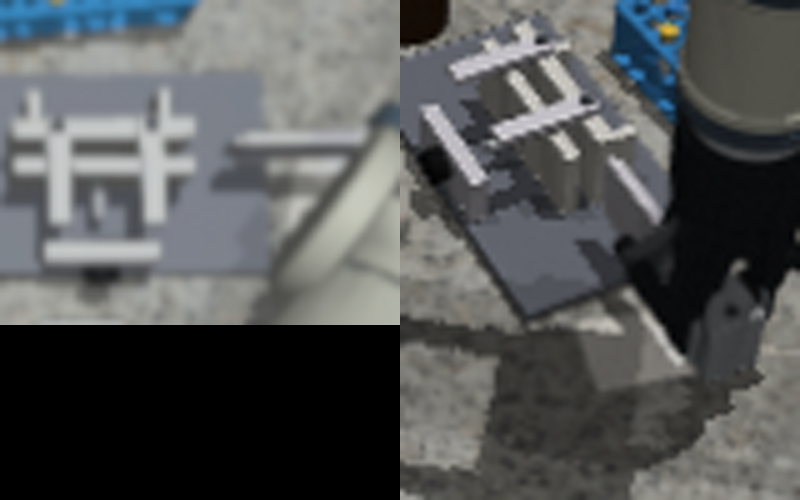

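The blade is lined up with the channel. Its top edge runs from about (235,140) to (360,140) in the left crop. I'll measure the camera offset using the held blade.

```bash
python3 - <<'E'
from h import *
g=np.load('top2.npy').mean(2); o=manip.observe(); z=o['tcp_pos'][2]-11.9+45
np.set_printoptions(precision=2,suppress=True,linewidth=160)
L=[]
for c in range(346,363,2):
    p=g[170:186,c]; k=p.argmax(); print(c,p.round())
    # upper and lower half-level
    u=k-1
    lu=(p[k]+p[k-4])/2; ll=(p[k]+p[k+3])/2
    i=[j for j in range(max(k-4,0),k) if p[j]<lu<=p[j+1]][-1]; a=170+i+(lu-p[i])/(p[i+1]-p[i])
    i=[j for j in range(k,k+3) if p[j]>=ll>p[j+1]][0]; b=170+i+(p[i]-ll)/(p[i]-p[i+1])
    w=p2w('top',[(c,a),(c,b)],[z]*2); L.append([w[0,1],w[0,0],w[1,0],w[:,0].mean()])
print(np.array(L)); print(o['tcp_pos'])
E
```

```text
346 [135. 134. 132. 132. 131. 136. 164. 185. 164. 114.  86.  88.  90.  84.  81.  80.]
348 [157. 154. 151. 149. 142. 140. 165. 185. 163. 112.  87.  98. 117. 123. 112.  94.]
350 [156. 154. 159. 163. 164. 162. 174. 186. 162. 111.  89. 111. 141. 153. 135. 102.]
352 [154. 149. 146. 146. 147. 153. 173. 187. 161. 110.  89. 109. 134. 140. 123.  97.]
354 [149. 144. 140. 137. 136. 143. 169. 186. 160. 107.  89. 117. 148. 160. 146. 121.]
356 [150. 154. 157. 154. 146. 146. 167. 183. 157. 103.  90. 130. 171. 185. 165. 132.]Traceback (most recent call last):
  File "<stdin>", line 9, in <module>
IndexError: index 16 is out of bounds for axis 0 with size 16
```

```bash
python3 - <<'E'
from h import *
print(p2w('top',[(346,175.86),(346,178.58),(354,175.7),(354,178.43)],[84]*4).round(2))
to([552,-372,26],0)
E
```

```text
[[ 557.09 -263.89   84.  ]
 [ 548.81 -263.5    84.  ]
 [ 557.46 -287.72   84.  ]
 [ 549.14 -287.3    84.  ]]
shift [-0.3  0.1 22.4] rot [-0.01 -0.01 -0.01]
```

Scaled: 10 mm is 0.4, -1.6 mm is -0.064.

```bash
python3 drive.py '[-0.012, -0.064, 0.4, 0, 0, 0, -0.012, -0.064, 0.72, 0, 0, 0, -0.012, -0.064, 0.9, 0, 0, 0, -0.012, -0.064, 0.9, 0, 0, 0, -0.012, -0.064, 0.9, 0, 0, 0, -0.012, -0.064, 0.9, 0, 0, 0, -0.012, -0.064, 0.9, 0, 0, 0, -0.012, -0.064, 0.9, 0, 0, 0]'
python3 - <<'E'
from h import *
o=manip.observe();print(o['wrist_force'],o['torque'])
to([550.3,-250.5,25.5],0)
E
python3 drive.py '[0.08, 0, 0, 0, 0, 0, 0.16, 0, 0, 0, 0, 0, 0.24, 0, 0, 0, 0, 0, 0.32, 0, 0, 0, 0, 0, 0.4, 0, 0, 0, 0, 0, 0.48, 0, 0, 0, 0, 0, 0.56, 0, 0, 0, 0, 0, 0.64, 0, 0, 0, 0, 0, 0.64, 0, 0, 0, 0, 0, 0.64, 0, 0, 0, 0, 0, 0.64, 0, 0, 0, 0, 0]'
python3 - <<'E'
from h import *
o=manip.observe();print(o['wrist_force'],o['torque'])
to([550.3,-250.5,25.5],0)
E
```

```text
t: 8.15
tcp_pos: [550.5, -372.1, 26.3]
ee_rot: [[0.0, 1.0, 0.0], [1.0, -0.0, -0.0], [-0.0, 0.0, -1.0]]
wrist_force: [-0.6, 1.1, -2.5]
gripper_width: 33.6
grip_force: 45.8
[-0.61099744  1.05197009 -2.54132272] [-0.02888304  0.01340848  0.06387124]
shift [121.6  -0.3   0.8] rot [ 0.02  0.02 -0.  ]
t: 9.07
tcp_pos: [550.4, -356.1, 26.0]
ee_rot: [[0.0, 1.0, 0.0], [1.0, -0.0, -0.0], [-0.0, 0.0, -1.0]]
wrist_force: [-0.2, -0.6, -2.0]
gripper_width: 33.6
grip_force: 45.7
[-0.1591798  -0.63147159 -2.04016132] [-0.00649496  0.06592442 -0.00095923]
shift [ 1.056e+02 -1.000e-01  5.000e-01] rot [ 0.    0.01 -0.01]
```

Scaled: 10 mm is 0.4, 8 mm is 0.32.

```bash
python3 drive.py '[0.08, 0, 0, 0, 0, 0, 0.16, 0, 0, 0, 0, 0, 0.24, 0, 0, 0, 0, 0, 0.32, 0, 0, 0, 0, 0, 0.4, 0, 0, 0, 0, 0, 0.4, 0, 0, 0, 0, 0, 0.4, 0, 0, 0, 0, 0, 0.4, 0, 0, 0, 0, 0]'
python3 - <<'E'
from h import *
o=manip.observe();print(o['wrist_force'],o['torque'])
E
python3 drive.py '[0.08, 0, 0, 0, 0, 0, 0.16, 0, 0, 0, 0, 0, 0.24, 0, 0, 0, 0, 0, 0.32, 0, 0, 0, 0, 0, 0.4, 0, 0, 0, 0, 0, 0.4, 0, 0, 0, 0, 0, 0.4, 0, 0, 0, 0, 0]'
python3 - <<'E'
from h import *
o=manip.observe();print(o['wrist_force'],o['torque'])
a=np.mean([np.array(manip.camera('top')).astype(float) for _ in range(4)],0);np.save('top3.npy',a)
b=np.array(manip.camera('scene')).astype(float)
c1=cv2.resize(a[150:215,295:375,::-1],None,fx=5,fy=5,interpolation=cv2.INTER_CUBIC);c2=cv2.resize(b[200:280,270:350,::-1],None,fx=5,fy=5,interpolation=cv2.INTER_CUBIC)
c=np.zeros((400,800,3));c[:325,:400]=c1;c[:,400:]=c2;cv2.imwrite('pics/entry2.png',c.clip(0,255).astype(np.uint8))
E
```

```text
t: 9.73
tcp_pos: [550.4, -346.0, 26.1]
ee_rot: [[0.0, 1.0, 0.0], [1.0, -0.0, -0.0], [-0.0, 0.0, -1.0]]
wrist_force: [-0.3, 0.4, -2.3]
gripper_width: 33.8
grip_force: 45.7
[-0.29092769  0.4052327  -2.27461749] [-0.03782345 -0.04365774 -0.00830561]
t: 10.32
tcp_pos: [550.5, -335.6, 26.0]
ee_rot: [[-0.0, 1.0, 0.0], [1.0, 0.0, 0.0], [0.0, 0.0, -1.0]]
wrist_force: [0.9, 0.3, -2.1]
gripper_width: 33.7
grip_force: 45.6
[ 0.93194864  0.34306561 -2.13077893] [ 0.05904357 -0.19729256 -0.12375624]
```

View pics/entry2.png

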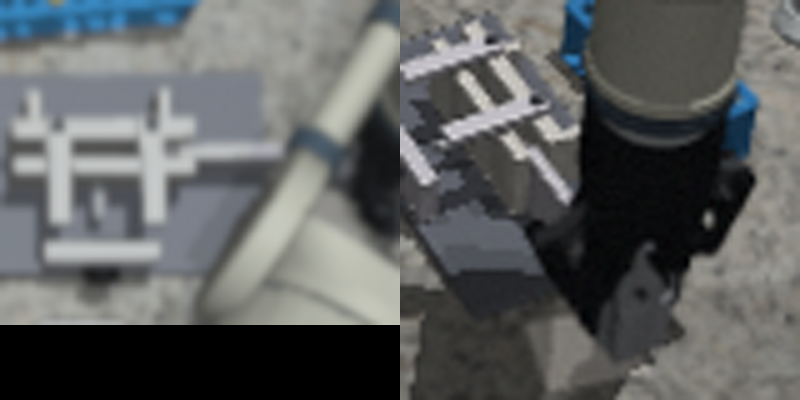

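The blade tip is between the plates, seen in the left crop at (195,152). A 1 N side force shows a light touch on the jaw plate. I'll shift +0.8 mm in x and keep going.

```bash
python3 drive.py '[0, 0.032, 0, 0, 0, 0, 0, 0.032, 0, 0, 0, 0, 0, 0.032, 0, 0, 0, 0, 0, 0.032, 0, 0, 0, 0, 0.08, 0.032, 0, 0, 0, 0, 0.16, 0.032, 0, 0, 0, 0, 0.24, 0.032, 0, 0, 0, 0, 0.32, 0.032, 0, 0, 0, 0, 0.4, 0.032, 0, 0, 0, 0, 0.4, 0.032, 0, 0, 0, 0, 0.4, 0.032, 0, 0, 0, 0]'
python3 - <<'E'
from h import *
o=manip.observe();print(o['wrist_force'],o['torque'])
E
python3 drive.py '[0.08, 0, 0, 0, 0, 0, 0.16, 0, 0, 0, 0, 0, 0.24, 0, 0, 0, 0, 0, 0.32, 0, 0, 0, 0, 0, 0.4, 0, 0, 0, 0, 0, 0.48, 0, 0, 0, 0, 0, 0.56, 0, 0, 0, 0, 0, 0.56, 0, 0, 0, 0, 0, 0.56, 0, 0, 0, 0, 0]'
python3 - <<'E'
from h import *
o=manip.observe();print(o['wrist_force'],o['torque'])
E
```

```text
t: 11.48
tcp_pos: [551.2, -325.8, 26.0]
ee_rot: [[-0.0, 1.0, -0.0], [1.0, 0.0, -0.0], [-0.0, -0.0, -1.0]]
wrist_force: [0.4, -0.4, -2.1]
gripper_width: 33.5
grip_force: 45.7
[ 0.44065794 -0.42550774 -2.08074785] [-0.02045752 -0.01501822  0.03766774]
t: 12.23
tcp_pos: [551.2, -311.9, 26.0]
ee_rot: [[-0.0, 1.0, 0.0], [1.0, 0.0, -0.0], [-0.0, 0.0, -1.0]]
wrist_force: [0.8, -0.5, -2.4]
gripper_width: 33.3
grip_force: 45.7
[ 0.75401456 -0.51866067 -2.35634668] [-0.02279993  0.03882135  0.01827476]
```

Running free. I'll continue in steps and watch the forces.

Scaled: 20 mm is 0.8, 17 mm is 0.68.

```bash
python3 drive.py '[0.08, 0, 0, 0, 0, 0, 0.2, 0, 0, 0, 0, 0, 0.32, 0, 0, 0, 0, 0, 0.44, 0, 0, 0, 0, 0, 0.56, 0, 0, 0, 0, 0, 0.68, 0, 0, 0, 0, 0, 0.8, 0, 0, 0, 0, 0, 0.8, 0, 0, 0, 0, 0, 0.8, 0, 0, 0, 0, 0]'
python3 - <<'E'
from h import *
o=manip.observe();print(o['wrist_force'],o['torque'])
E
python3 drive.py '[0.08, 0, 0, 0, 0, 0, 0.2, 0, 0, 0, 0, 0, 0.32, 0, 0, 0, 0, 0, 0.44, 0, 0, 0, 0, 0, 0.56, 0, 0, 0, 0, 0, 0.68, 0, 0, 0, 0, 0, 0.8, 0, 0, 0, 0, 0, 0.8, 0, 0, 0, 0, 0, 0.8, 0, 0, 0, 0, 0]'
python3 - <<'E'
from h import *
o=manip.observe();print(o['wrist_force'],o['torque'])
E
```

```text
t: 12.98
tcp_pos: [551.2, -291.8, 26.0]
ee_rot: [[-0.0, 1.0, 0.0], [1.0, 0.0, -0.0], [-0.0, 0.0, -1.0]]
wrist_force: [0.8, 0.0, -2.4]
gripper_width: 33.1
grip_force: 45.7
[ 0.76544557  0.02860248 -2.36576318] [-0.02283745  0.0398797  -0.00579026]
t: 13.73
tcp_pos: [551.3, -271.8, 26.0]
ee_rot: [[-0.0, 1.0, 0.0], [1.0, 0.0, -0.0], [-0.0, 0.0, -1.0]]
wrist_force: [-0.1, -0.1, -2.4]
gripper_width: 33.5
grip_force: 45.7
[-0.124877   -0.07355367 -2.44513654] [-0.01731972  0.01417611  0.01498577]
```

Scaled: 16 mm is 0.64, 2 mm is 0.08.

```bash
python3 drive.py '[0.08, 0, 0, 0, 0, 0, 0.2, 0, 0, 0, 0, 0, 0.32, 0, 0, 0, 0, 0, 0.44, 0, 0, 0, 0, 0, 0.56, 0, 0, 0, 0, 0, 0.64, 0, 0, 0, 0, 0, 0.64, 0, 0, 0, 0, 0, 0.64, 0, 0, 0, 0, 0]'
python3 drive.py '[0, 0, 0.02, 0, 0, 0, 0, 0, 0.04, 0, 0, 0, 0, 0, 0.04, 0, 0, 0, 0, 0, 0.04, 0, 0, 0, 0, 0, 0.04, 0, 0, 0]'
python3 drive.py '[0, 0, 0.02, 0, 0, 0, 0, 0, 0.02, 0, 0, 0, 0, 0, 0.02, 0, 0, 0, 0, 0, 0.02, 0, 0, 0]'
```

```text
t: 14.4
tcp_pos: [551.3, -255.9, 26.0]
ee_rot: [[-0.0, 1.0, 0.0], [1.0, 0.0, -0.0], [-0.0, 0.0, -1.0]]
wrist_force: [-0.7, -0.5, -3.0]
gripper_width: 33.5
grip_force: 45.7
t: 14.82
tcp_pos: [551.2, -256.1, 24.9]
ee_rot: [[0.0, 1.0, -0.0], [1.0, -0.0, 0.0], [0.0, -0.0, -1.0]]
wrist_force: [0.5, -0.1, -1.9]
gripper_width: 33.1
grip_force: 45.7
t: 15.15
tcp_pos: [551.2, -256.0, 24.5]
ee_rot: [[0.0, 1.0, 0.0], [1.0, -0.0, -0.0], [-0.0, 0.0, -1.0]]
wrist_force: [0.3, 0.4, -2.7]
gripper_width: 33.0
grip_force: 45.7
```

Scaled: 0.5 mm is 0.02.

```bash
python3 drive.py '[0, 0, 0.02, 0, 0, 0, 0, 0, 0.02, 0, 0, 0, 0, 0, 0.02, 0, 0, 0, 0, 0, 0.02, 0, 0, 0]'|grep -E 'tcp|wrist'
python3 drive.py '[0, 0, 0.02, 0, 0, 0, 0, 0, 0.02, 0, 0, 0, 0, 0, 0.02, 0, 0, 0, 0, 0, 0.02, 0, 0, 0]'|grep -E 'tcp|wrist'
python3 drive.py '[0, 0, 0.012, 0, 0, 0, 0, 0, 0.012, 0, 0, 0, 0, 0, 0.012, 0, 0, 0, 0, 0, 0.012, 0, 0, 0]'|grep -E 'tcp|wrist'
```

```text
tcp_pos: [551.2, -256.0, 23.9]
wrist_force: [1.0, -0.1, -2.6]
tcp_pos: [551.2, -256.0, 23.9]
wrist_force: [-1.4, 1.4, 2.0]
tcp_pos: [551.2, -256.0, 23.9]
wrist_force: [-4.1, 1.4, 5.1]
```

Floor found at TCP z 23.9. I'll ease off and advance to the shoulder.

Scaled: 3 mm is 0.12, 2 mm is 0.08.

```bash
python3 drive.py '[0, 0, -0.024, 0, 0, 0, 0.04, 0, -0.024, 0, 0, 0, 0.08, 0, -0.024, 0, 0, 0, 0.12, 0, -0.024, 0, 0, 0, 0.12, 0, -0.024, 0, 0, 0, 0.12, 0, -0.024, 0, 0, 0]'|grep -E 'tcp|wrist'
python3 drive.py '[0.02, 0, 0, 0, 0, 0, 0.04, 0, 0, 0, 0, 0, 0.04, 0, 0, 0, 0, 0, 0.04, 0, 0, 0, 0, 0]'|grep -E 'tcp|wrist'
python3 drive.py '[0.02, 0, 0, 0, 0, 0, 0.04, 0, 0, 0, 0, 0, 0.04, 0, 0, 0, 0, 0, 0.04, 0, 0, 0, 0, 0]'|grep -E 'tcp|wrist'
python3 drive.py '[0.02, 0, 0, 0, 0, 0, 0.02, 0, 0, 0, 0, 0, 0.02, 0, 0, 0, 0, 0, 0.02, 0, 0, 0, 0, 0]'|grep -E 'tcp|wrist'
```

```text
tcp_pos: [551.5, -253.2, 23.9]
wrist_force: [1.5, -1.9, -0.4]
tcp_pos: [551.3, -252.0, 23.9]
wrist_force: [1.1, -2.9, 1.4]
tcp_pos: [551.2, -251.3, 23.9]
wrist_force: [0.4, -4.8, 1.2]
tcp_pos: [551.2, -251.3, 23.9]
wrist_force: [1.3, -5.8, 1.2]
```

Scaled: 1 mm is 0.04, 0.5 mm is 0.02.

```bash
python3 drive.py '[0.02, 0, 0, 0, 0, 0, 0.04, 0, 0, 0, 0, 0, 0.04, 0, 0, 0, 0, 0, 0.04, 0, 0, 0, 0, 0]'|grep -E 'tcp|wrist'
python3 drive.py '[0.02, 0, 0, 0, 0, 0, 0.04, 0, 0, 0, 0, 0, 0.04, 0, 0, 0, 0, 0, 0.04, 0, 0, 0, 0, 0]'|grep -E 'tcp|wrist'
```

```text
tcp_pos: [551.2, -251.3, 23.9]
wrist_force: [1.8, -9.0, 0.3]
tcp_pos: [551.2, -251.3, 23.9]
wrist_force: [2.3, -14.1, -1.9]
```

The blade stops firmly at y = −251.3, where the shoulder was expected. I'll relax the push, seat it down, let go and retreat.

Scaled: 0.4 mm is 0.016, -1.8 mm is -0.072.

```bash
python3 drive.py '[-0.072, 0, 0.016, 0, 0, 0, -0.072, 0, 0.024, 0, 0, 0, -0.072, 0, 0.024, 0, 0, 0, -0.072, 0, 0.024, 0, 0, 0]'|grep -E 'tcp|wrist'
python3 drive.py '[0, 0, 0, 0, 0, 0, 0, 0, 0, 0, 0, 0, 0, 0, 0, 0, 0, 0, 0, 0, 0, 0, 0, 0, 0, 0, 0, 0, 0, 0, 0, 0, 0, 0, 0, 0]' 48 20
python3 drive.py '[0, 0, -0.12, 0, 0, 0, 0, 0, -0.4, 0, 0, 0, 0, 0, -1, 0, 0, 0, 0, 0, -2, 0, 0, 0, 0, 0, -3.4, 0, 0, 0, 0, 0, -5, 0, 0, 0, 0, 0, -6.6, 0, 0, 0, 0, 0, -8, 0, 0, 0, 0, 0, -8, 0, 0, 0, 0, 0, -8, 0, 0, 0]'
python3 drive.py '[-0.4, -0.2, 0, 0, 0, 0, -1.6, -0.8, 0, 0, 0, 0, -3.2, -1.6, 0, 0, 0, 0, -4.8, -2.4, 0, 0, 0, 0, -6, -3, 0, 0, 0, 0, -6, -3, 0, 0, 0, 0, -6, -3, 0, 0, 0, 0, -6, -3, 0, 0, 0, 0]'
python3 - <<'E'
from h import *
a=np.array(manip.camera('top')).astype(float);b=np.array(manip.camera('scene')).astype(float)
np.save('topE.npy',a);np.save('sceneE.npy',b)
c1=cv2.resize(a[140:235,165:365,::-1],None,fx=4,fy=4,interpolation=cv2.INTER_CUBIC)
c2=cv2.resize(b[195:250,245:325,::-1],(320,220),interpolation=cv2.INTER_CUBIC);c3=cv2.resize(a[165:195,285:355,::-1],(480,206),interpolation=cv2.INTER_CUBIC)
c=np.zeros((600,800,3));c[:380]=c1;c[380:,:320]=c2;c[380:586,320:]=c3;cv2.imwrite('pics/end.png',c.clip(0,255).astype(np.uint8))
E
```

```text
tcp_pos: [551.2, -251.3, 23.9]
wrist_force: [0.4, -6.4, 3.4]
t: 19.15
tcp_pos: [551.1, -249.9, 22.9]
ee_rot: [[-0.0, 1.0, -0.0], [1.0, 0.0, 0.001], [0.001, -0.0, -1.0]]
wrist_force: [-0.3, -1.2, 0.4]
gripper_width: 48.1
grip_force: 0.0
t: 19.98
tcp_pos: [552.3, -250.8, 227.9]
ee_rot: [[0.0, 1.0, 0.007], [1.0, -0.0, -0.004], [-0.004, 0.007, -1.0]]
wrist_force: [-0.6, 1.1, -0.8]
gripper_width: 48.0
grip_force: 0.0
t: 20.65
tcp_pos: [475.4, -400.3, 221.3]
ee_rot: [[0.001, 1.0, -0.002], [1.0, -0.001, 0.003], [0.003, -0.002, -1.0]]
wrist_force: [0.7, 0.8, 0.4]
gripper_width: 47.8
grip_force: 0.0
```

View pics/end.png

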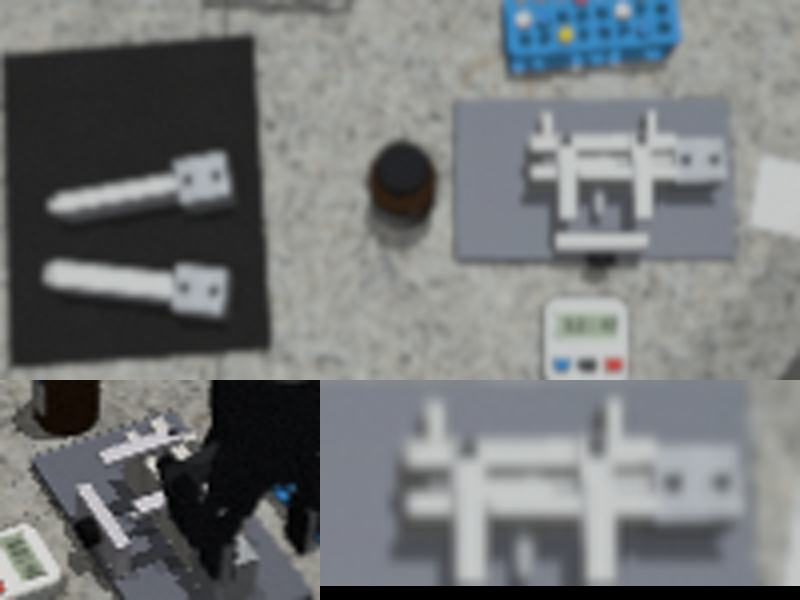

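The thin spacer is fully home: its head, at (655–740, 480) in the lower right crop, is against the plate ends. The other two spacers, the bottle, the rack and the timer haven't moved.

```bash
python3 -c "
from station import manip
print(manip.close_job())"
```

```text
the job is handed in; nothing more can be done
None
```

The channel measured about 10.4 mm, so I slid the thin (8 mm) spacer in until its head stopped against the plate ends, released it flat on the base, left everything else unmoved and handed in the job at about 21 s.

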